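# Slide a test cassette under the leaf spring of its reader dock

### The arm

A 6-joint arm with a two-finger parallel gripper is mounted at the origin on a cart in front of the work surface, level with it; the furniture and walls round the work are solid. World frame = base frame: x ahead of the robot, y to its left, z up, the work surface at z = 0. Lengths are in m, angles in rad, forces in N, time in s.
With the tool pointing down it reaches from about 0.35 to 0.975 m from the base axis. Payload 4.9 kg.
Tool frame: the origin (TCP) lies at the very end of the fingers, on their centre line; the grasp point (between the pads) lies 19 mm behind it; z points along the fingers, y is the line along which they close (so a half turn about z gives the same grasp; the last joint's range is limited). The gripper opens to 85 mm and grips with 20 to 120 N. Pads are 22 mm wide; open, the fingers measure 114 mm over their backs; the gripper's body (76 mm by 85 mm) begins 54 mm behind the grasp point. The pads swing forward as they close: fully open they stand 13 mm farther back than shut.
Start: joints at [-1.305, 0.053, 1.613, -0, 1.476, -0.119], TCP at [0.235, -0.579, 0.204] pointing down, gripper open.
Joint ranges: [-3.01, 3.01], [-1.01, 2.22], [0.06, 2.58], [-1.02, 4.17], [0.09, 2.62], [-3.14, 3.14]. Speed limits (rad/s): [2.57, 2.57, 3.14, 3.14, 3.14, 3.14].

### API

Orientations are given as a rotation vector (axis times angle).
In Python, from station import get_obs, get_image, finish_job gives the robot as it stands. The module is installed in compiled form; this text tells all that it offers.
- The arm moves only by the tool carry_out, never from a script. Its argument "rows" is a list of rows, each a list of 7 numbers: the turn, a rotation vector about the tool's x, y, z as a fraction of full scale, then the shift along the tool's x, y, z as a fraction of full scale, then the closure, from -1 (fully open) to 1 (shut). A call has 1 to 5 rows; each row is the pose to reach, as a shift and turn from the pose commanded when the call began, along the tool's axes at that moment, turning the shorter way round; what a row does not reach only later rows make up. Full scale, the value 1, is 300 mm for a shift and pi rad for a turn. A row lasts 1/10 s, in which the tool goes at most 50 mm and 8.59 degrees, less where a joint would pass 70% of its speed; a pose out of reach is approached as far as the arm can. A call with a number of a shift or a turn outside -1 to 1 is refused whole. A call with a gripper value outside its range is refused whole. The fingers move at their own pace and stop on an object; "force" is the grip in N (left out, the last holds). Time passes only in rows, so rows that repeat a pose let the fingers close. It gives the time, the measured TCP pose, the force, the opening and the grip force at its end, in the units of the state.
- get_obs(): the state, without advancing time (a new reading comes with each control period).
- get_image(name): name is "side" or "top"; returns a dict with "img" (480x640x3 uint8, blue, green, red), "mtx" (3x3 intrinsics, pixels), "D" ([k1, k2, p1, p2, k3] as OpenCV has them; the pictures are not rectified), "R" (3x3) and "t" (3): a world point X has camera coordinates R X + t. Camera axes: x right, y down, z forward; pixel columns grow to the right and rows downward; lengths in m; the calibration is good to about 2 mm. A picture is of the moment at which its call begins. There is no depth.
- finish_job(): hands the job in; it is judged then, once.
The state is a dict: "t": time; "q": joint angles; "dq": joint speeds; "effort": joint torques, N m; "tool_pos": TCP position; "tool_rot": TCP orientation; "contact_force": force on the tool from outside, world axes, zero at the start; "wrist_torque": the same for the moment, N m; "opening": finger opening in m; "grip_force": force on a finger pad.
Only numpy, scipy, OpenCV 4.12 (cv2) and the standard library are available. Lean on these libraries where they do the work, as an engineer would, in place of code of your own. Each camera call takes 0.05 s, during which the arm holds its last target. There are 200 camera calls.

### The job

Load the test cassette that lies in the grey dock: with closed fingertips press hard on its top so that the sprung tray under it goes down, and while pressing slide it along the lane, under the cross bar and the leaf spring, until it is fully home and the tray springs back up behind it. Only press and push the cassette, do not pick it up or lift it. Leave the spare cassette, the bottle and the cup where they are.

Things in the scene. Friction and masses are not known exactly. Their poses are not given: they have to be found in the camera images.
- dock: Grey plastic reader dock with a black base fixed to the worktop, 172 x 54 mm. Origin: on its underside, 2 mm from the centre; +x runs along the lane in the loading direction, to the high part with the leaf spring; z up. Heights in these notes are above the worktop. The lane is centred on y = 0: a sprung tray from x = -79 to -16 mm, then a slippery fixed floor 13.5 mm high. All walls before the bar are under 19 mm high.
- mouth (a point): Point of the dock at x = 25, y = 0, z = 26 mm: lower front edge of the aluminium bar across the lane (6 mm thick along x, top 34 mm high, as are the cheeks behind it). With the tray up the cassette's top is 31 mm high and its nose butts against the bar; with the tray fully down it is 23 mm high and passes with 3 mm to spare.
- end_stop (a point): Point of the dock at x = 78, y = 0, z = 13.5 mm: foot of the end stop's face. With its nose against the stop the cassette's middle is at dock x = +33 mm.
- tray_edge (a point): Point of the dock at x = -16, y = 0, z = 13.5 mm: above the front edge of the sprung tray. When the cassette's tail is past it (its middle at dock x = +29 mm or more) the tray springs up behind the tail and locks the cassette in.
- cassette: The test cassette to load: flat white plastic, 90 x 22 x 9 mm, 20 g, loose on the sprung tray. Origin: centre of its underside. Own y, its long side, points to the dock's -x; z up. Its middle starts near dock x = -28 mm. A finger pressed on top drags it by friction (0.5 or more; on the dock it slides at about 0.15). Press about 30 mm behind its middle (dock -x) to keep the fingers clear of the bar.
- sprung_tray (a joint): Downward travel in m of the black tray under the cassette: 0 up, 0.008 fully down. It starts to sink at 6 N and is fully down at 12 N. It has lips 5 mm high at both sides and the tail end, below the cassette's top.
- leaf_spring (a joint): Angle in rad of the steel leaf spring that hangs behind the bar and slopes down along the dock's +x, pivot at dock x = 32 mm, tip near x = 56 mm: 0 at rest (tip 19 mm high), about 0.13 with the cassette beneath it, which it presses with 2 to 3.5 N.
- spare_cassette: A second, equal test cassette (90 x 22 x 9 mm) lying on the worktop beside the dock, on its -y side; leave it. Origin: centre of its underside.
- dropper_bottle: White dropper bottle, 26 mm across, 75 mm high, standing on the worktop beside the dock, on its +y side; leave it. Origin: centre of its underside.
- sample_cup: Small clear sample cup, 29 mm across and high, standing on the worktop beside the dock, on its -y side near the high part; leave it. Origin: centre of its underside.
Not all that is in view belongs to the job. What is shaped like the cassette but black or red is not meant.

How it is judged:
On the way, in this order (a step that is already met when the one before it is completed fails the run):
1. the cassette is pressed down so that the sprung tray sinks (value of joint sprung_tray above 0.0035 m), for 0.1 s.
2. the cassette's nose has passed under the leaf spring and raised it (value of joint leaf_spring above 0.06 rad and x of cassette in the frame of dock above 0.002 m), for 0.1 s.
At the end, for the whole second after the job is handed in: The cassette lies still and flat (within 0.1 rad) on the channel floor, its middle at least 27.5 mm past the dock's origin along the lane and within 5 mm of its centre line, its nose under the raised leaf spring, and the sprung tray has come back up (within 1.5 mm) behind its tail (x of cassette in the frame of dock above 0.0275 m and y of cassette in the frame of dock between -0.005 and 0.005 m and z of cassette in the frame of dock between 0.011 and 0.0165 m and angle between cassette's own z axis and vertical below 0.1 rad and value of joint sprung_tray below 0.0015 m and value of joint leaf_spring above 0.06 rad and linear speed of cassette below 0.01 m/s); the robot touches nothing.
It fails at once if the cassette is lifted more than 12 mm above where it lay on the raised tray (z of cassette in the frame of dock above 0.034 m).
It fails at once if the spare cassette is moved by more than 15 mm (distance of spare_cassette from where it was at the start of the episode above 0.015 m).
It fails at once if the dropper bottle is moved by more than 15 mm (distance of dropper_bottle from where it was at the start of the episode above 0.015 m).
It fails at once if the sample cup is moved by more than 15 mm (distance of sample_cup from where it was at the start of the episode above 0.015 m).
It also fails if it takes over 32 s, if anything falls off the work surface, if the arm or the gripper's body presses on something with over 40 N, if the wrist force passes 120 N, or if a joint passes its speed limit or range.

## Working session

There is one attempt and no reset: what is moved stays moved. The work goes in short steps, Python scripts to look and compute and a tool call to move; the robot and the scene stay as the last step left them, time stands still between calls to the robot, and variables do not carry over. Pictures are saved under pics/ and viewed, at most 10 in all, crops included, and the job is handed in when it is done.

Besides the shell and the picture viewer there is one more tool, called after "Call:" as name(argument=value, ...) on one line, values as JSON. carry_out: Moves the arm, as the interface text tells. Shift numbers are shares of 300 mm and turn numbers shares of pi rad, none past 1 either way. Its arguments: {"type":"object","properties":{"rows":{"type":"array"},"force":{"type":"number"}},"required":["rows"]}

```bash
mkdir -p pics
python3 - <<'E'
from station import *
import cv2
for n in("top","side"):
    d=get_image(n); cv2.imwrite(f"pics/{n}0.png",d["img"]); print(n,d["mtx"].round(1).tolist(),d["D"],d["R"].round(3).tolist(),d["t"])
print(get_obs())
E
```

```text
top [[456.3, 0.0, 325.4], [0.0, 456.3, 234.0], [0.0, 0.0, 1.0]] [-0.07800634  0.          0.          0.          0.        ] [[0.026, -0.999, 0.039], [-0.989, -0.031, -0.142], [0.143, -0.035, -0.989]] [-0.28203484  0.56612539  0.81646723]
side [[477.5, 0.0, 319.0], [0.0, 477.5, 243.5], [0.0, 0.0, 1.0]] [-0.00834344  0.          0.          0.          0.        ] [[0.642, 0.766, -0.017], [0.581, -0.502, -0.641], [-0.5, 0.401, -0.767]] [-0.1607245  -0.43599534  1.28592791]
{'t': 0.1, 'q': array([-1.30500741e+00,  5.32744005e-02,  1.61415363e+00, -1.69533196e-05,
        1.47602863e+00, -1.18974668e-01]), 'dq': array([ 0.00292306,  0.00019624, -0.00470848, -0.00057825, -0.00026568,
        0.00154811]), 'effort': array([ 1.52728494e-04, -3.94905818e+01, -3.71363032e+01, -1.74564484e-04,
        3.87080392e-03, -5.09982627e-06]), 'tool_pos': array([ 0.2344334 , -0.57869666,  0.20279805]), 'tool_rot': array([-3.08181141e+00, -6.00311298e-01,  2.41035548e-04]), 'contact_force': array([ 0.04381034, -0.44857134,  0.36026416]), 'wrist_torque': array([-0.04176531,  0.02069383, -0.03002894]), 'grip_force': 0.0, 'opening': 0.08533916333877732}
```

View pics/top0.png

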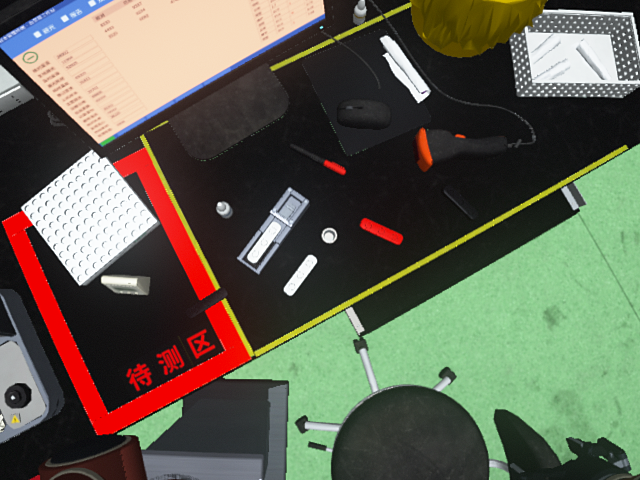

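View pics/side0.png

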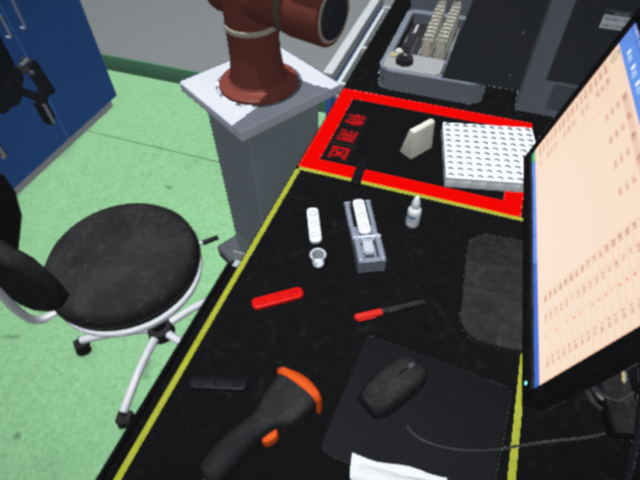

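The top view shows the dock from about (248,265) at its tail to (297,195) at its high end. The cassette is at (264,242), the spare at (300,275), the cup at (329,236) and the bottle at (224,210). In the side view the dock runs from (350,205) to (372,268), with the cassette at (362,216).

```bash
cat > h.py <<'E'
from station import *
import cv2, numpy as np
def ray(d,p):
    u=cv2.undistortPoints(np.array(p,float).reshape(-1,1,2),d["mtx"],d["D"])[:,0]
    R=np.array(d["R"]);c=-R.T@d["t"]; return c,np.c_[u,np.ones(len(u))]@R
def onz(d,p,z):
    c,v=ray(d,p); return c+v*((z-c[2])/v[:,2])[:,None]
def proj(d,X):
    return cv2.projectPoints(np.array(X,float).reshape(-1,1,3),cv2.Rodrigues(np.array(d["R"]))[0],np.array(d["t"]),d["mtx"],d["D"])[0][:,0]
def white(d,roi,thr=200):
    x0,y0,x1,y1=roi; m=np.zeros(d["img"].shape[:2],np.uint8)
    m[y0:y1,x0:x1]=(d["img"][y0:y1,x0:x1].min(2)>thr)*255
    cs=cv2.findContours(m,cv2.RETR_EXTERNAL,cv2.CHAIN_APPROX_NONE)[0]
    return sorted(cs,key=cv2.contourArea)[::-1]
E
python3 - <<'E'
from h import *
ims=[]
for n,roi,c in(("top",(235,185,310,280),(230,180,330,300)),("side",(345,190,390,275),(300,185,440,280))):
    d=get_image(n)
    for k in white(d,roi)[:2]:
        P=onz(d,k[:,0],.031)[:,:2]; r=cv2.minAreaRect((P*1000).astype(np.float32)); print(n,cv2.contourArea(k),r,cv2.boxPoints(r).round(1).tolist())
    i=d["img"][c[1]:c[3],c[0]:c[2]]; ims.append(cv2.resize(i,(480,576) if n=="top" else (700,475),interpolation=cv2.INTER_CUBIC))
    cv2.imwrite(f"pics/{n}c.png",ims[-1])
E
```

```text
top 461.0 ((557.5633544921875, -148.6463623046875), (21.33786392211914, 88.94969177246094), 56.182823181152344) [[514.7000122070312, -132.8000030517578], [588.5999755859375, -182.3000030517578], [600.5, -164.5], [526.5999755859375, -115.0]]
top 206.0 ((505.9465637207031, -226.40017700195312), (20.532869338989258, 58.04247283935547), 55.02266311645508) [[476.29998779296875, -218.1999969482422], [523.7999877929688, -251.39999389648438], [535.5999755859375, -234.60000610351562], [488.1000061035156, -201.39999389648438]]
side 327.0 ((559.73486328125, -152.5738067626953), (21.96121597290039, 86.86181640625), 56.73899841308594) [[517.4000244140625, -137.89999389648438], [590.0, -185.60000610351562], [602.0999755859375, -167.1999969482422], [529.4000244140625, -119.5999984741211]]
side 63.5 ((623.48095703125, -195.25526428222656), (14.567157745361328, 23.886316299438477), 46.573486328125) [[609.7999877929688, -192.3000030517578], [627.0999755859375, -208.8000030517578], [637.2000122070312, -198.1999969482422], [619.7999877929688, -181.8000030517578]]
```

View pics/topc.png

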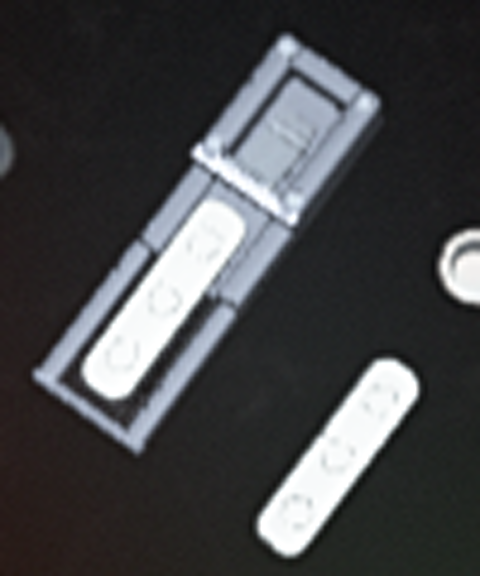

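View pics/sidec.png

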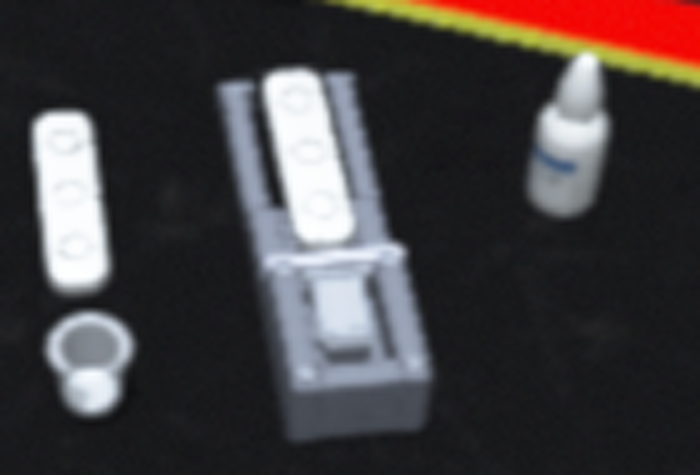

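The crops show the dock tail corners at crop (38,373) and (138,450), the bar ends at (195,152) and (297,222), and the far top corners at (287,40) and (378,100). The cassette is slightly tilted or offset in the lane, with its nose near the bar.

Run:
```python
from h import *
d=get_image("top"); f=lambda p:np.array(p)/[4.8,4.8]+[230-.4,180-.4]
t=onz(d,f([(38,373),(138,450)]),.018);b=onz(d,f([(195,152),(297,222)]),.034);e=onz(d,f([(287,40),(378,100)]),.034)
s=get_image("side"); g=lambda p:np.array(p)/5+[300-.4,185-.4]
b2=onz(s,g([(265,262),(405,250)]),.034);e2=onz(s,g([(285,385),(432,375)]),.034);t2=onz(s,g([(218,85),(355,73)]),.018)
for t,b,e in((t,b,e),(t2,b2,e2)):
    T,B,E=[x.mean(0)[:2]*1000 for x in(t,b,e)]
    print(T,B,E,np.linalg.norm(E-T),np.linalg.norm(E-B),[np.degrees(np.arctan2(*(p-q)[::-1])) for p,q in((E,T),(B,T),(E,B))])
    print([np.linalg.norm(x[0]-x[1])*1000 for x in (t,b,e)])
```

```text
[ 512.45917194 -118.95803427] [ 603.01188789 -179.63420466] [ 652.07451523 -212.52099521] 168.0668668757816 59.06506914990221 [np.float64(-33.82794243667367), np.float64(-33.82464013739052), np.float64(-33.83403667419602)]
[np.float64(51.02701945200884), np.float64(49.86063604654174), np.float64(44.318666820120704)]
[ 515.19464766 -121.45753556] [ 605.90519249 -182.21146083] [ 653.41386923 -216.03121273] 167.47756156138416 58.31680705460302 [np.float64(-34.38108752981958), np.float64(-33.81243252770671), np.float64(-35.445723063011236)]
[np.float64(55.99090106045741), np.float64(52.34892883156057), np.float64(52.46643947318674)]
```

Call:
carry_out(rows=[[0, 0, 0.06, 0.15, -0.1, 0.02, 1], [0, 0, 0.1, 0.3, -0.2, 0.04, 1], [0, 0, 0.14, 0.45, -0.3, 0.06, 1], [0, 0, 0.18, 0.6, -0.4, 0.08, 1], [0, 0, 0.22, 0.74, -0.5, 0.1, 1]], force=60)

```text
t: 0.8
tool_pos: [0.3743, -0.3717, 0.1761]
tool_rot: [3.103, -0.488, 0.001]
contact_force: [1.4, 0.7, 0.4]
opening: 0.0126
grip_force: 0.0
```

```bash
cat >> h.py <<'E'
from scipy.spatial.transform import Rotation as Ro
yaw=np.radians(-33.85);u=np.array([np.cos(yaw),np.sin(yaw),0]);n=np.array([-u[1],u[0],0]);O=np.array([.5837,-.1671,0])
def to(x,y,z):
    "row numbers to reach dock point, tool x along lane, tool down"
    o=get_obs(); R=Ro.from_rotvec(o["tool_rot"]); G=Ro.from_matrix(np.c_[u,-n,[0,0,-1]])
    X=O+u*x+n*y; X[2]=z
    print("turn",((R.inv()*G).as_rotvec()/np.pi).round(4),"shift",(R.inv().apply(X-o["tool_pos"])/.3).round(4),"F",o["contact_force"].round(1),"open",o["opening"],o["tool_pos"],o["t"])
E
python3 -c "
from h import *
to(-.058,0,.1)"
```

```text
turn [ 0.0001 -0.0002  0.0887] shift [ 0.269  -0.9166  0.2535] F [1.4 0.7 0.4] open 0.012575446720259457 [ 0.37425994 -0.37169178  0.17608501] 0.8
```

Call:
carry_out(rows=[[0, 0, 0.04, 0.04, -0.15, 0.05, 1], [0, 0, 0.09, 0.08, -0.3, 0.1, 1], [0, 0, 0.09, 0.12, -0.45, 0.15, 1], [0, 0, 0.09, 0.16, -0.6, 0.2, 1], [0, 0, 0.09, 0.16, -0.6, 0.2, 1]])

```text
t: 1.3
tool_pos: [0.474, -0.211, 0.1135]
tool_rot: [-3.006, 0.902, 0.006]
contact_force: [-0.5, -1.3, 0.6]
opening: -0.0
grip_force: 0.0
```

```bash
python3 -c "
from h import *
to(-.058,0,.1)"
```

```text
turn [-0.0005  0.0015  0.0025] shift [ 0.0318 -0.3248  0.0453] F [-0.5 -1.3  0.6] open -4.72360910767784e-05 [ 0.4739697  -0.21095401  0.11348878] 1.3
```

Call:
carry_out(rows=[[0, 0, 0.0025, 0.015, -0.15, 0.02, 1], [0, 0, 0.0025, 0.03, -0.3, 0.04, 1], [0, 0, 0.0025, 0.03, -0.32, 0.04, 1], [0, 0, 0.0025, 0.03, -0.32, 0.04, 1], [0, 0, 0.0025, 0.03, -0.32, 0.04, 1]])

```text
t: 1.8
tool_pos: [0.534, -0.1422, 0.1044]
tool_rot: [3.002, -0.924, 0.0]
contact_force: [-0.2, -0.4, 0.0]
opening: -0.0004
grip_force: 0.0
```

```bash
python3 -c "
from h import *
to(-.058,0,.045)"
```

```text
turn [ 0.0002 -0.0001 -0.0021] shift [-0.0098 -0.0234  0.1979] F [-0.2 -0.4  0. ] open -0.00035484472611398165 [ 0.53401814 -0.14219925  0.10437101] 1.8
```

Call:
carry_out(rows=[[0, 0, -0.002, -0.01, -0.023, 0.05, 1], [0, 0, -0.002, -0.01, -0.023, 0.12, 1], [0, 0, -0.002, -0.01, -0.023, 0.19, 1], [0, 0, -0.002, -0.01, -0.023, 0.198, 1], [0, 0, -0.002, -0.01, -0.023, 0.198, 1]])

```text
t: 2.3
tool_pos: [0.5346, -0.1341, 0.0436]
tool_rot: [-3.005, 0.916, 0.004]
contact_force: [-0.2, 0.7, 0.0]
opening: -0.0002
grip_force: 0.0
```

Run:
```python
from h import *
to(-.058,0,.031)
d=get_image("side"); i=d["img"][150:290,300:440]; cv2.imwrite("pics/s1.png",cv2.resize(i,(590,590),interpolation=cv2.INTER_CUBIC))
```

```text
turn [ 0.0002  0.0007 -0.0003] shift [0.0041 0.0001 0.0421] F [-0.2  0.7  0. ] open -0.00015344733610783782 [ 0.53455802 -0.13408366  0.04362475] 2.3
```

View pics/s1.png

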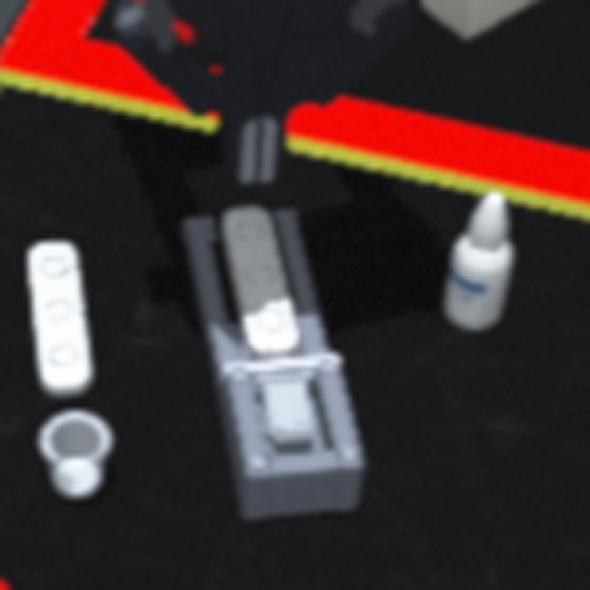

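The closed fingertips (pads around crop (258,150), lower end near (258,183)) are over the tail end of the cassette, which spans crop (245,210) to (270,350). The spare, cup and bottle are clear. I'll check that the tip projects where it should.

Run:
```python
from h import *
o=get_obs()
for m in ("side","top"):
    d=get_image(m); p=o["tool_pos"]; C=O-.028*u
    q=proj(d,[p,[C[0],C[1],.031],O-.073*u+[0,0,.031]]); print(m,q.round(1).tolist(), ((q-[300,150])*4.21).round().tolist())
```

```text
side [[359.8, 199.3], [361.8, 215.4], [358.1, 199.0]] [[252.0, 208.0], [260.0, 275.0], [244.0, 206.0]]
top [[254.9, 252.2], [265.3, 240.3], [251.2, 259.4]] [[-190.0, 430.0], [-146.0, 380.0], [-205.0, 460.0]]
```

Call:
carry_out(rows=[[0, 0, 0, 0.004, 0, 0.012, 1], [0, 0, 0, 0.004, 0, 0.024, 1], [0, 0, 0, 0.004, 0, 0.036, 1], [0, 0, 0, 0.004, 0, 0.045, 1], [0, 0, 0, 0.004, 0, 0.045, 1]])

```text
t: 2.95
tool_pos: [0.5362, -0.1344, 0.0305]
tool_rot: [-3.005, 0.914, 0.002]
contact_force: [-0.6, -0.3, 0.5]
opening: -0.0002
grip_force: 0.0
```

Call:
carry_out(rows=[[0, 0, 0, 0, 0, 0.005, 1], [0, 0, 0, 0, 0, 0.01, 1], [0, 0, 0, 0, 0, 0.015, 1], [0, 0, 0, 0, 0, 0.015, 1]])

```text
t: 3.35
tool_pos: [0.5365, -0.1345, 0.0265]
tool_rot: [-3.006, 0.914, 0.001]
contact_force: [-0.7, 0.1, 0.2]
opening: 0.0005
grip_force: 0.0
```

Run:
```python
from h import *
to(-.058,0,.031)
d=get_image("side"); i=d["img"][170:240,320:400]; a=cv2.resize(i,(640,560),interpolation=cv2.INTER_CUBIC)
cv2.imwrite("pics/s2.png",cv2.convertScaleAbs(a,alpha=1.6,beta=20)); print((proj(d,[get_obs()["tool_pos"]])-[320,170])*8)
```

```text
turn [0.     0.0002 0.    ] shift [-0.0023  0.0026 -0.0152] F [-0.7  0.1  0.2] open 0.0005484365742771955 [ 0.53653934 -0.1345335   0.02645211] 3.35
[[317.1049856  289.65277644]]
```

View pics/s2.png

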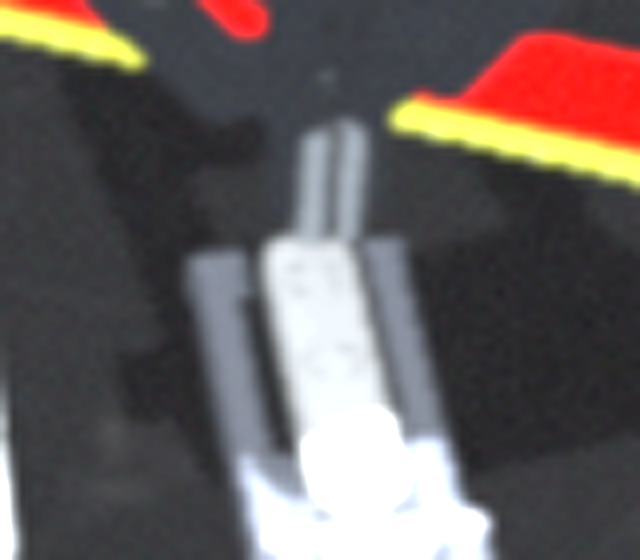

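The fingers' visible end at crop (330,238) sits about 6 px above the predicted TCP at (317,290), right at the cassette's tail end. The earlier view showed the same offset. I'll check in the top view whether the tip is higher than reported or further back.

Run:
```python
from h import *
d=get_image("top"); i=d["img"][190:290,210:310]; a=cv2.resize(i,(600,600),interpolation=cv2.INTER_CUBIC)
p=get_obs()["tool_pos"]
cv2.imwrite("pics/t2.png",cv2.convertScaleAbs(a,alpha=1.6,beta=20)); print((proj(d,[p,p+[0,0,.013],p-.02*u])-[210,190])*6)
```

```text
[[276.76006381 375.41733462]
 [272.16097539 371.20612844]
 [239.28850762 426.28331734]]
```

View pics/t2.png

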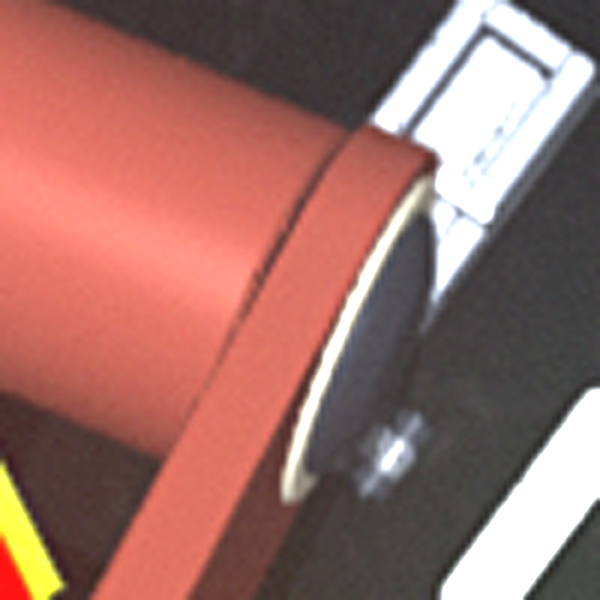

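The top view is blocked by the wrist. I'll feel for contact instead: a reading near 11 mm means the tip is higher than reported, and near 20 mm means it is behind the tail.

Call:
carry_out(rows=[[0, 0, 0, 0, 0, 0.005, 1], [0, 0, 0, 0, 0, 0.01, 1], [0, 0, 0, 0, 0, 0.015, 1], [0, 0, 0, 0, 0, 0.015, 1]])

```text
t: 3.85
tool_pos: [0.5365, -0.1345, 0.0219]
tool_rot: [-3.006, 0.914, 0.001]
contact_force: [-0.7, 1.2, 0.5]
opening: -0.0003
grip_force: 0.0
```

Call:
carry_out(rows=[[0, 0, 0, 0, 0, 0.005, 1], [0, 0, 0, 0, 0, 0.01, 1], [0, 0, 0, 0, 0, 0.01, 1]])

```text
t: 4.15
tool_pos: [0.5365, -0.1345, 0.0189]
tool_rot: [-3.006, 0.914, 0.001]
contact_force: [0.3, 0.1, 0.6]
opening: -0.0004
grip_force: 0.0
```

Call:
carry_out(rows=[[0, 0, 0, 0, 0, 0.005, 1], [0, 0, 0, 0, 0, 0.01, 1], [0, 0, 0, 0, 0, 0.01, 1]])

```text
t: 4.45
tool_pos: [0.5365, -0.1345, 0.0159]
tool_rot: [-3.006, 0.914, 0.001]
contact_force: [0.9, 0.1, -0.1]
opening: -0.0001
grip_force: 0.0
```

Run:
```python
from h import *
to(-.058,0,.031)
d=get_image("side"); i=d["img"][170:240,320:400]; a=cv2.resize(i,(640,560),interpolation=cv2.INTER_CUBIC)
cv2.imwrite("pics/s3.png",cv2.convertScaleAbs(a,alpha=1.6,beta=20)); print((proj(d,[get_obs()["tool_pos"]])-[320,170])*8)
```

```text
turn [0.     0.0002 0.    ] shift [-0.0023  0.0026 -0.0502] F [ 0.9  0.1 -0.1] open -9.336228826877448e-05 [ 0.53652596 -0.13453731  0.01593762] 4.45
[[315.04931963 319.24339121]]
```

View pics/s3.png

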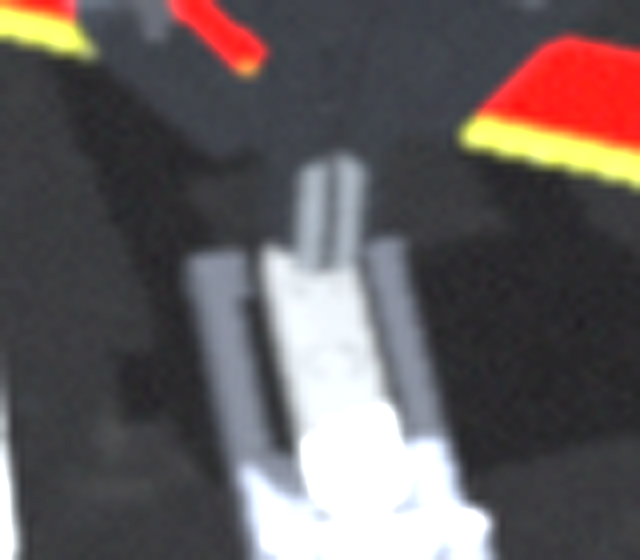

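The fingers now overlap the front of the cassette top, with their end at crop (330,270). So the tip really is about 19 mm higher than reported, and about 4 mm off towards dock +y. I'll correct sideways and keep descending to contact.

Call:
carry_out(rows=[[0, 0, 0, 0, 0.006, 0, 1], [0, 0, 0, 0, 0.012, 0.004, 1], [0, 0, 0, 0, 0.012, 0.008, 1], [0, 0, 0, 0, 0.012, 0.012, 1], [0, 0, 0, 0, 0.012, 0.012, 1]])

```text
t: 5.0
tool_pos: [0.5345, -0.1375, 0.0124]
tool_rot: [-3.006, 0.914, 0.001]
contact_force: [-0.1, 0.3, 0.6]
opening: 0.0
grip_force: 0.0
```

Call:
carry_out(rows=[[0, 0, 0, 0, 0, 0.004, 1], [0, 0, 0, 0, 0, 0.008, 1], [0, 0, 0, 0, 0, 0.012, 1], [0, 0, 0, 0, 0, 0.012, 1]])

```text
t: 5.4
tool_pos: [0.5346, -0.1375, 0.0088]
tool_rot: [-3.006, 0.914, 0.001]
contact_force: [0.4, -0.3, -0.5]
opening: -0.0002
grip_force: 0.0
```

Call:
carry_out(rows=[[0, 0, 0, 0, 0, 0.004, 1], [0, 0, 0, 0, 0, 0.008, 1], [0, 0, 0, 0, 0, 0.012, 1], [0, 0, 0, 0, 0, 0.012, 1]])

```text
t: 5.8
tool_pos: [0.5345, -0.1375, 0.0052]
tool_rot: [-3.006, 0.914, 0.001]
contact_force: [-0.4, -0.6, 0.1]
opening: -0.0001
grip_force: 0.0
```

Call:
carry_out(rows=[[0, 0, 0, 0, 0, 0.004, 1], [0, 0, 0, 0, 0, 0.008, 1], [0, 0, 0, 0, 0, 0.012, 1], [0, 0, 0, 0, 0, 0.012, 1]])

```text
t: 6.2
tool_pos: [0.5354, -0.1378, 0.0028]
tool_rot: [3.006, -0.914, 0.002]
contact_force: [-0.9, 1.0, 5.2]
opening: 0.0002
grip_force: 2.9
```

Run:
```python
from h import *
o=get_obs();print(o["q"].round(4),o["tool_pos"],o["contact_force"])
d=get_image("side"); i=d["img"][170:240,320:400]; a=cv2.resize(i,(640,560),interpolation=cv2.INTER_CUBIC)
cv2.imwrite("pics/s4.png",cv2.convertScaleAbs(a,alpha=1.6,beta=20)); print((proj(d,[get_obs()["tool_pos"]])-[320,170])*8)
```

```text
[-0.3866  0.0959  1.9274  0.      1.1173  1.7748] [ 0.53535579 -0.13783081  0.00282332] [-0.87582361  0.96889877  5.19569917]
[[299.77383434 359.20721373]]
```

View pics/s4.png

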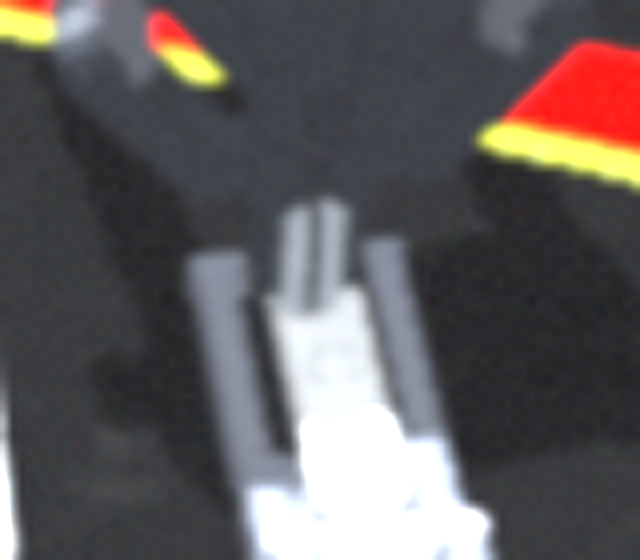

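Contact. The fingertips' lower front edge is at crop (315,312), on the cassette top about 27 mm from the tail, and the force is 5 N. Next I press down.

Call:
carry_out(rows=[[0, 0, 0, 0, 0, 0.006, 1], [0, 0, 0, 0, 0, 0.012, 1], [0, 0, 0, 0, 0, 0.018, 1], [0, 0, 0, 0, 0, 0.024, 1], [0, 0, 0, 0, 0, 0.024, 1]])

```text
t: 6.75
tool_pos: [0.536, -0.1381, -0.0034]
tool_rot: [3.005, -0.914, 0.003]
contact_force: [-2.8, 1.9, 11.2]
opening: 0.0003
grip_force: 5.2
```

Call:
carry_out(rows=[[0, 0, 0, 0, 0, 0.006, 1], [0, 0, 0, 0, 0, 0.012, 1], [0, 0, 0, 0, 0, 0.018, 1], [0, 0, 0, 0, 0, 0.018, 1]])

```text
t: 7.15
tool_pos: [0.5387, -0.139, -0.0048]
tool_rot: [3.005, -0.914, 0.01]
contact_force: [-7.5, 3.0, 25.0]
opening: -0.0
grip_force: 12.9
```

Call:
carry_out(rows=[[0, 0, 0, 0.01, 0, 0.002, 1], [0, 0, 0, 0.02, 0, 0.002, 1], [0, 0, 0, 0.03, 0, 0.002, 1], [0, 0, 0, 0.04, 0, 0.002, 1], [0, 0, 0, 0.05, 0, 0.002, 1]])

```text
t: 7.65
tool_pos: [0.5516, -0.1474, -0.0047]
tool_rot: [3.005, -0.914, 0.012]
contact_force: [-5.1, 3.2, 27.7]
opening: 0.0002
grip_force: 13.8
```

```bash
cat > c.py <<'E'
from h import *
to(0,0,.031)
d=get_image("side"); i=d["img"][170:280,320:400].copy()
for b in white(d,(345,190,390,275),150)[:3]: print(cv2.contourArea(b),cv2.boundingRect(b))
import sys
cv2.imwrite(sys.argv[1],cv2.convertScaleAbs(cv2.resize(i,(432,594),interpolation=cv2.INTER_CUBIC),alpha=1.5,beta=20))
E
python3 c.py pics/s5.png
```

```text
turn [-0.0006 -0.0023  0.0001] shift [ 0.1263 -0.0051 -0.118 ] F [-5.1  3.2 27.7] open 0.00015873443934430665 [ 0.55161328 -0.14736302 -0.00468468] 7.65
352.0 (353, 229, 31, 32)
11.5 (366, 258, 13, 3)
```

Drag is about 6 N at 28 N of press, a ratio of 0.22. That is below the 0.5 fingertip friction, so the cassette is moving with the fingers. I'll continue.

Call:
carry_out(rows=[[0, 0, 0, 0.015, 0, 0, 1], [0, 0, 0, 0.03, 0, 0, 1], [0, 0, 0, 0.045, 0, 0, 1], [0, 0, 0, 0.06, 0, 0, 1], [0, 0, 0, 0.07, 0, 0, 1]])

```text
t: 8.2
tool_pos: [0.5684, -0.1585, -0.0047]
tool_rot: [-3.005, 0.914, -0.008]
contact_force: [-10.0, 5.7, 29.4]
opening: -0.0001
grip_force: 15.0
```

```bash
python3 c.py pics/s6.png
```

```text
turn [-0.0006 -0.0015  0.0001] shift [ 0.0589 -0.005  -0.1186] F [-10.    5.7  29.4] open -9.444358364006491e-05 [ 0.56836326 -0.15852735 -0.00466101] 8.2
228.0 (361, 234, 23, 25)
30.0 (356, 241, 7, 20)
10.5 (366, 258, 13, 3)
```

View pics/s6.png

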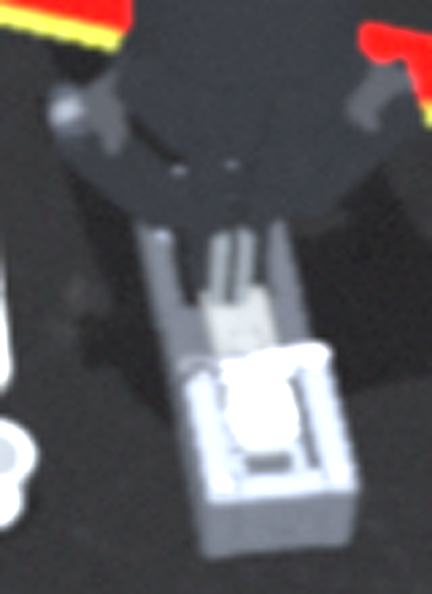

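The cassette's nose is under the bar and leaf, with the fingertips at crop (230,300) well behind the bar at y≈355. By TCP travel it has moved about 38 of 61 mm, so I continue.

Call:
carry_out(rows=[[0, 0, 0, 0.012, 0, 0.002, 1], [0, 0, 0, 0.024, 0, 0.002, 1], [0, 0, 0, 0.036, 0, 0.002, 1], [0, 0, 0, 0.048, 0, 0.002, 1]])

```text
t: 8.65
tool_pos: [0.5807, -0.1667, -0.0048]
tool_rot: [-3.005, 0.914, -0.01]
contact_force: [-6.9, 5.5, 28.5]
opening: 0.0001
grip_force: 14.3
```

Call:
carry_out(rows=[[0, 0, 0, 0.01, 0, 0, 1], [0, 0, 0, 0.02, 0, 0, 1], [0, 0, 0, 0.03, 0, 0, 1], [0, 0, 0, 0.03, 0, 0, 1]])

```text
t: 9.05
tool_pos: [0.5865, -0.1706, -0.005]
tool_rot: [-3.004, 0.914, -0.002]
contact_force: [-13.0, 8.2, 33.6]
opening: 0.0002
grip_force: 16.8
```

Run:
```python
from h import *
to(0,0,.031)
d=get_image("side"); print(onz(d,[[362.6,225.9]],.0225))
p=onz(d,[[362.6,225.9]],.0225)[0]-O; print("x,y front edge at prev pic",p@u,p@n)
for b in white(d,(345,190,390,275),130)[:3]: print(cv2.contourArea(b),cv2.boundingRect(b))
```

```text
turn [-0.0006 -0.0003  0.0001] shift [-0.0141 -0.0047 -0.1199] F [-13.    8.2  33.6] open 0.00018040199308448057 [ 0.58649178 -0.17060412 -0.00498338] 9.05
[[ 0.57597608 -0.16336149  0.0225    ]]
x,y front edge at prev pic -0.008497134029841183 -0.001197560794485434
270.5 (357, 243, 28, 19)
```

Friction force is rising, so it is probably at or near the stop. I'll push a little more.

Call:
carry_out(rows=[[0, 0, 0, 0.008, 0, 0, 1], [0, 0, 0, 0.014, 0, 0, 1], [0, 0, 0, 0.014, 0, 0, 1]])

```text
t: 9.4
tool_pos: [0.5863, -0.1705, -0.0051]
tool_rot: [-3.002, 0.912, 0.015]
contact_force: [-24.8, 15.5, 45.3]
opening: 0.0005
grip_force: 22.5
```

It has stopped against the end stop: no motion, and drag rose to 29 N. I'll ease the push, then lift straight off.

Call:
carry_out(rows=[[0, 0, 0, -0.008, 0, -0.006, 1], [0, 0, 0, -0.014, 0, -0.012, 1], [0, 0, 0, -0.018, 0, -0.02, 1], [0, 0, 0, -0.02, 0, -0.04, 1], [0, 0, 0, -0.02, 0, -0.07, 1]])

```text
t: 9.9
tool_pos: [0.5814, -0.1693, 0.0081]
tool_rot: [-3.005, 0.914, 0.004]
contact_force: [0.8, -0.2, 0.2]
opening: 0.0
grip_force: 0.0
```

Call:
carry_out(rows=[[0, 0, 0, 0, 0, -0.1, 1], [0, 0, 0, 0, 0, -0.25, 1], [0, 0, 0, 0, 0, -0.4, 1], [0, 0, 0, 0, 0, -0.55, 1], [0, 0, 0, 0, 0, -0.65, 1]])

```text
t: 10.4
tool_pos: [0.5836, -0.1703, 0.2086]
tool_rot: [3.005, -0.914, 0.007]
contact_force: [0.4, -0.1, 0.4]
opening: 0.0001
grip_force: 0.0
```

Call:
carry_out(rows=[[0, 0, 0, -0.15, 0.0, 0, 1], [0, 0, 0, -0.3, 0, 0, 1], [0, 0, 0, -0.45, 0, 0, 1], [0, 0, 0, -0.6, 0, 0, 1], [0, 0, 0, -0.6, 0, 0, 1]])

```text
t: 10.9
tool_pos: [0.4294, -0.0671, 0.2031]
tool_rot: [-3.006, 0.912, 0.002]
contact_force: [0.6, -0.2, -0.6]
opening: -0.0001
grip_force: 0.0
```

Run:
```python
from h import *
print(get_obs()["contact_force"])
for m,roi in(("side",(345,190,390,275)),("top",(235,185,315,280))):
    d=get_image(m); cv2.imwrite(f"pics/f_{m}.png",d["img"])
    # brightness profile along lane centre line at z=.0225
    xs=np.arange(-80,84,4); 
    q=proj(d,[O+u*x/1000+[0,0,.0225] for x in xs]).round().astype(int)
    print(m,[(int(x),int(d["img"][b,a].min())) for x,(a,b) in zip(xs,q)])
```

```text
[ 0.62507098 -0.21571892 -0.56164124]
side [(-80, 23), (-76, 31), (-72, 33), (-68, 34), (-64, 35), (-60, 33), (-56, 34), (-52, 33), (-48, 34), (-44, 34), (-40, 33), (-36, 33), (-32, 33), (-28, 35), (-24, 34), (-20, 34), (-16, 52), (-12, 150), (-8, 248), (-4, 235), (0, 245), (4, 248), (8, 243), (12, 244), (16, 243), (20, 195), (24, 186), (28, 182), (32, 206), (36, 206), (40, 207), (44, 207), (48, 207), (52, 204), (56, 159), (60, 178), (64, 240), (68, 227), (72, 157), (76, 154), (80, 96)]
top [(-80, 46), (-76, 62), (-72, 63), (-68, 63), (-64, 64), (-60, 62), (-56, 64), (-52, 63), (-48, 61), (-44, 62), (-40, 61), (-36, 61), (-32, 61), (-28, 58), (-24, 59), (-20, 130), (-16, 172), (-12, 250), (-8, 250), (-4, 242), (0, 250), (4, 248), (8, 235), (12, 248), (16, 249), (20, 229), (24, 245), (28, 207), (32, 161), (36, 181), (40, 181), (44, 180), (48, 176), (52, 170), (56, 155), (60, 156), (64, 250), (68, 248), (72, 255), (76, 83), (80, 165)]
```

The tail edge is at dock x ≈ -13 mm in both views and white shows up to the end stop, so the cassette is home. The dark tray reaches right up to the tail, and the robot is clear.

```bash
python3 -c "
from station import *
print(finish_job())"
```

```text
the job is handed in; nothing more can be done
None
```

The cassette is loaded: it went under the bar and leaf spring to the end stop, and the camera check put its tail at about dock x = -13 mm. The tray looked sprung back up behind the tail and the arm was clear when I handed in at about 11 s, but no verdict came back.

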